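Ease the firmness slider of a sprung seat slat

ROBOT

A 6-joint arm with a two-finger parallel gripper is mounted at the origin on the work surface. World frame = base frame: x ahead of the robot, y to its left, z up, the work surface at z = 0. Lengths are in m, angles in rad, forces in N, time in s.
With the tool pointing down it reaches from about 0.35 to 0.975 m from the base axis. Payload 4.9 kg.
Tool frame: the origin (TCP) lies between the finger pads; the fingertips stand 14 mm ahead of it and the grasp point (between the pads) lies 5 mm behind it (manip.finger_overhang is the distance from the TCP to the fingertips, in m); z points along the fingers, y is the line along which they close (so a half turn about z gives the same grasp; the last joint's range is limited). The gripper opens to 85 mm and grips with 20 to 120 N. Pads are 22 mm wide; open, the fingers measure 114 mm over their backs; the gripper's body (76 mm by 85 mm) begins 54 mm behind the grasp point. The pads swing forward as they close: fully open they stand 13 mm farther back than shut.
Start: joints at [1.191, 0.053, 1.613, -0, 1.476, -0.119], TCP at [0.161, 0.604, 0.245] pointing down, gripper open.
Joint ranges: [-3.01, 3.01], [-1.01, 2.22], [0.06, 2.58], [-1.02, 4.17], [0.09, 2.62], [-3.14, 3.14]. Speed limits (rad/s): [2.57, 2.57, 3.14, 3.14, 3.14, 3.14].

INTERFACE

Orientations are given as a unit quaternion [w, x, y, z].
In Python, from plant import manip, grab_frame gives the robot as it stands.
- The arm moves only by the tool servo_tool, never from a script. Its argument "deltas" is a list that holds one entry, the list of rows, each a list of 5 numbers: the opening in per cent of the stroke, from 0 (shut) to 100 (fully open), then the shift along the world's x, y, z in m, then the turn about the world's z in degrees. A call has exactly 8 rows; each row shifts and turns the commanded pose from where the row before left it; what a row does not reach is not made up. A row lasts 1/10 s, in which the tool goes at most 50 mm and 8.59 degrees, less where a joint would pass 70% of its speed; a pose out of reach is approached as far as the arm can. A call is refused whole if a number of a shift passes 0.05 or a number of a turn 8.59, either way. A call with a gripper value outside its range is refused whole. The fingers move at their own pace and stop on an object; the grip force is fixed at half the most. Time passes only in rows, so rows that do not move let the fingers close, or fill a call up. It gives the time, the measured TCP pose, the force, the opening and the grip force at its end, in the units of the state.
- manip.state(): the state, without advancing time (a new reading comes with each control period).
- grab_frame(name): name is "scene" or "top" or "wrist"; returns a dict with "pixels" (384x512x3 uint8, red, green, blue), "z_map" (384x512 float32, m along the optical axis (not along the pixel's ray), 0 where there is no reading), "fx", "fy", "cx", "cy" (pixels), "rvec" (rotation vector, rad) and "tvec" (3), from world to camera coordinates, as OpenCV has them; the wrist camera has in their place "T_tool_cam" (4x4, takes a point from camera to tool coordinates, whose origin is the TCP and whose axes are the flange's). Camera axes: x right, y down, z forward; pixel columns grow to the right and rows downward; lengths in m; the calibration is good to about 2 mm. The wrist camera is an equidistant fisheye: a pixel r from the principal point sees the ray r / f radians off the axis. A picture is of the moment at which its call begins: read the wrist's pose just before it.
- manip.job_done(): hands the job in; it is judged then, once.
The state is a dict: "time": time; "joint_pos": joint angles; "joint_vel": joint speeds; "joint_efforts": joint torques, N m; "tool_pos": TCP position; "tool_rot": TCP orientation; "contact_force": force on the tool from outside, world axes, zero at the start; "ft_torque": the same for the moment, N m; "gripper_width": opening from 0.0 (shut) to 1.0 (fully open); "grasp_force": force on a finger pad.
Only numpy, scipy, OpenCV 4.12 (cv2) and the standard library are available. Lean on these libraries where they do the work, as an engineer would, in place of code of your own. Each camera call takes 0.05 s, during which the arm holds its last target. There are 200 camera calls.

TASK

The middle slat of the seat section, the one that carries the firmness slider, is set too hard. Press it at mid-span with a steady 10 N, within a newton, to feel how much it gives, then shift its slider along the slat until a check press with the same force at mid-span, held steady for half a second, makes it give 8 mm, one millimetre more or less. Never load this slat with more than 20 N, and finish with the slider left at that setting, the slat sprung back free and the other things on the bench undisturbed.

Things in the scene. Friction and masses are not known exactly. Their poses are not given: they have to be found in the camera images.
- seat: Fixed section of a beech lounge-seat frame. Origin on the bench under the middle of its upright back rail (50 mm thick along x, 260 mm long along y, 128 mm high). x runs along its three slats from the rail to their free ends, z up. The slats are 90 mm apart, tops 100 mm above the bench. The middle one (y = 0) is the sprung slat; the outer two are plain, rigid and not part of the job.
- slat_root (a point): Point at the mouth of the sprung slat's rubber holder, on the slat's top at mid-width, 35 mm in front of the seat's origin (x), 30 mm from the slat's pivot. From here the slat runs 260 mm to its free end. 20 mm below it a shorter stiff lower slat reaches 115 mm out from here.
- holdfast (a point): Top of the steel holdfast that holds the seat section's foot board (18 mm thick, behind the rail) on the bench: 135 mm high, 160 mm behind the seat's origin (x = -160 mm). Fixed; keep clear.
- slat: The sprung slat: beech, 53 mm wide, 8 mm thick, held at the rail only; it gives downwards about its pivot. Origin on its underside at the pivot, 92 mm above the bench; x along it. A linear spring: newtons at mid-span per mm of give = its own stiffness (0.15 to 0.95 N/mm, unseen, differs from slat to slat) + what the slider adds. At the start 10 N gives only some 3.6 to 6 mm.
- slat_mid (a point): Mid-span point of the sprung slat, on its upper face at mid-width, 160 mm from its pivot and 165 mm in front of the seat's origin (x); 100 mm above the bench when unloaded. It moves down with the slat. Press here, with the shut fingertips.
- slider (a joint): Position of the firmness slider along the sprung slat in m: 0 against the rubber holder, growing towards the free end, to 0.075; its centre is 45 mm + this from the slat's pivot. Some 4 N of friction holds it. Its rubber props the slat: nearer the rail is softer. It adds 3.3 N/mm x (distance from pivot / 160 mm) squared at mid-span. The setting sought, unseen, lies between 0 and 0.055.
- slider_fin (a point): Centre of the slider's thumb ridge, about 121 mm above the bench. The slider is a grey plastic frame round both slats, 26 mm long (along them), 63 mm wide, its top 111 mm above the bench. On the middle of the top stands the ridge: 26 mm along the slat, 14 mm thick across it, 22 mm high. Pinch it from above, a finger on either side across the slat, and slide; it sits where slider says.
- spare_slider: A loose spare slider of the same kind, 26 x 63 x 82 mm, standing on the bench beside the seat section; bystander, leave it lying; origin under its middle
- chisel: Carving chisel with wooden handle, 270 mm long, lying on the bench beside the seat section; bystander, leave it lying; origin under its middle
- knife: Marking knife, 140 mm long, lying on the foot board behind the rail; bystander, leave it lying; origin under its middle
- ear_defenders: Ear defenders, two cups 88 mm across and a headband, 240 x 190 mm, 42 mm high; bystander, leave it lying; origin under the middle between the cups
- mallet: Wooden mallet, head 75 x 150 x 62 mm, handle along x; bystander, leave it lying; origin under the handle
- batten: Dark wooden batten 300 x 45 x 22 mm; bystander, leave it lying; origin under its middle
- offcut: Beech offcut 130 x 70 x 28 mm; bystander, leave it lying; origin under its middle

How it is judged:
By the outcome, as a careful person would: the job done as asked, in the order asked, and still so for the second after the job is handed in, with the robot touching nothing.
It also fails if it takes over 58 s, if anything falls off the work surface, if the arm or the gripper's body presses on something with over 40 N, if the wrist force passes 120 N, or if a joint passes its speed limit or range.

## Working session

There is one attempt and no reset: what is moved stays moved. The work goes in short steps, Python scripts to look and compute and a tool call to move; the robot and the scene stay as the last step left them, time stands still between calls to the robot, and variables do not carry over. Pictures are saved under pics/ and viewed, at most 10 in all, crops included, and the job is handed in when it is done.

Besides the shell and the picture viewer there is one more tool, called after "Call:" as a command line: name --argument value ..., lists and objects as JSON in quotes. servo_tool: Moves the arm, as the interface text tells. Its arguments: {"type":"object","properties":{"deltas":{"type":"array"}},"required":["deltas"]}

```bash
mkdir -p pics; ls; python3 - <<'E'
from plant import manip, grab_frame
import cv2,numpy as np
for n in ("scene","top"):
    f=grab_frame(n); cv2.imwrite(f"pics/{n}0.png",cv2.resize(f["pixels"][:,:,::-1],(800,600)))
    np.savez(f"{n}0.npz",**f)
print(manip.state())
E
```

```text
pics
{'time': 0.1, 'joint_pos': array([ 1.19099462e+00,  5.32746941e-02,  1.61414428e+00, -3.93552704e-06,
        1.47600263e+00, -1.18997964e-01]), 'joint_vel': array([ 0.00153607, -0.00135681, -0.00219982, -0.00093261,  0.00178542,
        0.00054605]), 'joint_efforts': array([ 2.27516462e-04, -3.94902313e+01, -3.71364641e+01, -1.72027403e-04,
        3.87589331e-03,  1.07532568e-05]), 'tool_pos': array([0.16096098, 0.60336568, 0.24420336]), 'tool_rot': array([-2.23814428e-04,  1.30032374e-01,  9.91509327e-01, -8.86663943e-04]), 'contact_force': array([ 0.54158357, -0.65822771, -0.64900651]), 'ft_torque': array([-0.00642053, -0.00125245,  0.03456862]), 'grasp_force': 0.0, 'gripper_width': 1.0022893704169025}
```

View pics/top0.png

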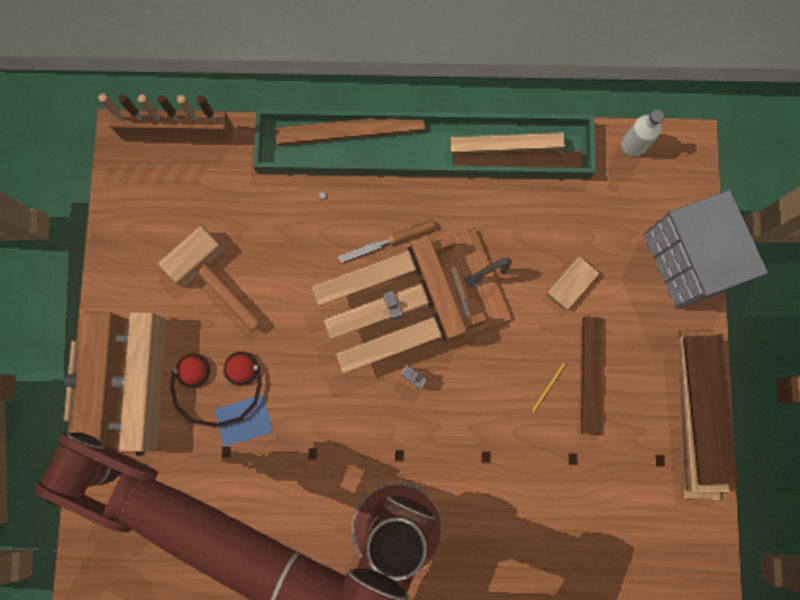

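View pics/scene0.png

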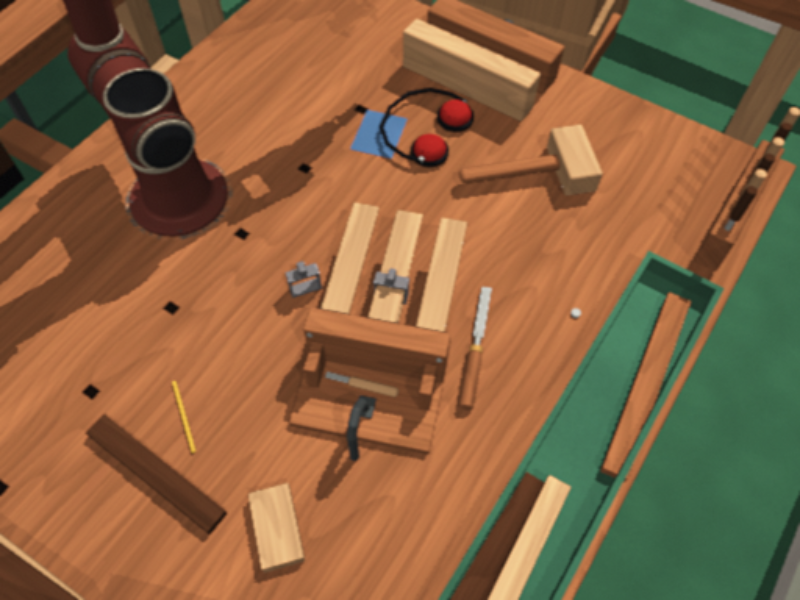

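The top view shows the seat rail at about (440,287), with the three slats running left. The middle slat's free end is at about (328,325) and the slider fin at about (392,303). The spare slider is at (413,377), and the holdfast at (490,270).

```bash
cat > h.py <<'E'
import numpy as np,cv2
def cloud(f):
    z=f["z_map"]; v,u=np.mgrid[:z.shape[0],:z.shape[1]]
    c=np.stack([(u-f["cx"])/f["fx"]*z,(v-f["cy"])/f["fy"]*z,z],-1)
    R=cv2.Rodrigues(np.asarray(f["rvec"],float))[0]
    w=(c-np.asarray(f["tvec"]).ravel())@R
    w[z<=0]=np.nan
    return w
E
python3 - <<'E'
import numpy as np,cv2
from h import cloud
for n in("top","scene"):
    f=np.load(n+"0.npz"); w=cloud(f)
    if n=="top":
        roi=np.zeros(w.shape[:2],bool); roi[140:245,195:330]=1
    else: roi=np.ones(w.shape[:2],bool)&(np.hypot(w[...,0]-c0[0],w[...,1]-c0[1])<.3)
    rail=w[roi&(w[...,2]>.122)&(w[...,2]<.134)]
    if n=="top":
        c0=w[int(287*.64),int(440*.64)]; print("c0",c0)
        print("bench z",np.nanmedian(w[250:270,150:200,2]), w[int(325*.64),int(345*.64)])
    rail=rail[np.hypot(*(rail[:,:2]-c0[:2]).T)<.16]
    r=cv2.minAreaRect(rail[:,:2].astype(np.float32)); print(n,"rail",r,rail[:,2].mean())
    s=w[roi&(w[...,2]>.09)&(w[...,2]<.106)]
    s=s[np.hypot(*(s[:,:2]-c0[:2]).T)<.33]
    print(len(s),cv2.minAreaRect(s[:,:2].astype(np.float32)), np.median(s[:,2]))
    fin=w[roi&(w[...,2]>.108)&(w[...,2]<.145)]
    p=w[int(303*.64),int(392*.64)] if n=="top" else w[int(277*.64),int(391*.64)]; print("fin px",p)
    fin=fin[np.hypot(*(fin[:,:2]-p[:2]).T)<.04]; print("fin",len(fin),fin.mean(0),fin[:,2].max())
E
```

```text
c0 [nan nan nan]
bench z 0.000760063149139517 [0.49461795 0.14252264 0.10571034]
top rail ((0.0, 0.0), (0.0, 0.0), 0.0) nan
0 ((0.0, 0.0), (0.0, 0.0), 0.0) nan
fin px [0.55080684 0.02753514 0.13331279]
fin 96 [0.54708347 0.02533869 0.11867364] 0.14229186651862083
scene rail ((0.0, 0.0), (0.0, 0.0), 0.0) nan
0 ((0.0, 0.0), (0.0, 0.0), 0.0) nan
fin px [0.55312257 0.01792519 0.1324697 ]<stdin>:13: RuntimeWarning: Mean of empty slice.
  ret = ret.dtype.type(ret / rcount)
  return _methods._mean(a, axis=axis, dtype=dtype,
<stdin>:19: RuntimeWarning: Mean of empty slice.
  ret = um.true_divide(
Traceback (most recent call last):
ValueError: zero-size array to reduction operation maximum which has no identity
```

```bash
python3 - <<'E'
import numpy as np,cv2
from h import cloud
from scipy.optimize import minimize
c0=np.array([.57,-.06])
for n in("top","scene"):
    w=cloud(np.load(n+"0.npz"))
    p=w[np.isfinite(w[...,2])&(np.hypot(w[...,0]-c0[0],w[...,1]-c0[1])<.28)]
    p=p[(p[:,2]<.137)]
    def H(q):
        h=np.zeros(len(q)); x,y=q.T
        h[(x>.025)&(x<.295)&(np.abs(np.abs(y)-.09)<.0265)]=.1
        h[(x>.025)&(x<.295)&(np.abs(y)<.0265)]=.1
        h[(abs(x)<.025)&(abs(y)<.13)]=.128
        return h
    def cost(v):
        c,s=np.cos(v[2]),np.sin(v[2]); d=p[:,:2]-v[:2]
        q=np.c_[d@[c,s],d@[-s,c]]
        m=(abs(q[:,1])<.16)&(q[:,0]>-.03)&(q[:,0]<.32)
        return np.minimum(abs(p[:,2]-H(q)),.05)[m].sum()+.02*(~m).sum()
    best=min((minimize(cost,[c0[0]+a,c0[1]+b,np.deg2rad(t)],method="Nelder-Mead",options=dict(initial_simplex=np.array([[c0[0]+a,c0[1]+b,np.deg2rad(t)]]*4)+np.vstack([[0,0,0],np.diag([.015,.015,.1])]))) for a in(-.02,0,.02,.04) for b in(-.03,0,.03) for t in(95,105,115)),key=lambda r:r.fun)
    v=best.x; print(n,v[:2],np.rad2deg(v[2]),best.fun,len(p))
    c,s=np.cos(v[2]),np.sin(v[2])
    d=w[...,:2]-v[:2]; qx=d@[c,s]; qy=d@[-s,c]
    m=(qx>.035)&(qx<.18)&(abs(qy)<.02)&(w[...,2]>.117)&(w[...,2]<.15)
    print("fin local",np.median(qx[m]),np.median(qy[m]),m.sum(), "mid",v[:2]+.165*np.array([c,s]))
E
```

```text
top [ 0.59403683 -0.08770265] 111.81188490910289 224.5837885399369 14415
fin local 0.12167630201227307 0.0023818820427481766 35 mid [0.53272936 0.0654848 ]
scene [ 0.59025381 -0.08200927] 111.89182153825028 391.3544706337719 24703
fin local 0.10891271643563082 -0.0009725838049584633 54 mid [0.52873268 0.0710925 ]
```

```bash
python3 - <<'E'
import numpy as np,cv2
t=np.load("top0.npz")["pixels"][140:250,195:335,::-1]
cv2.imwrite("pics/topc.png",cv2.resize(t,None,fx=5,fy=5,interpolation=cv2.INTER_CUBIC))
E
```

```text
(no output)
```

View pics/topc.png

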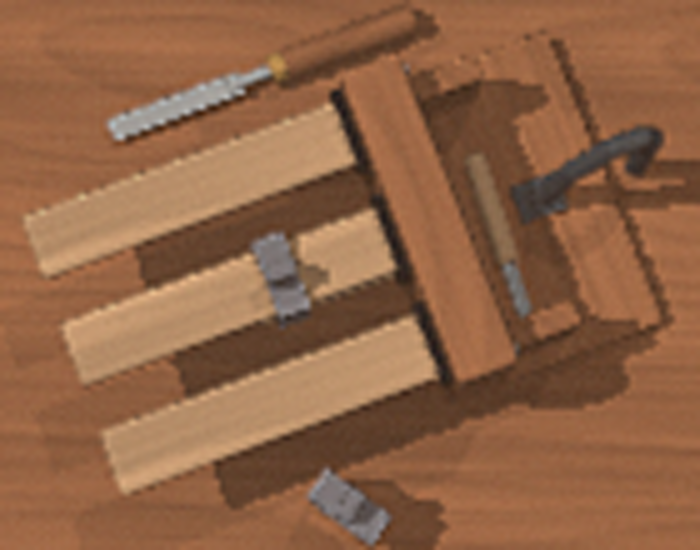

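The crop gives the rail's top corners at (343,88), (408,62), (515,353) and (455,383). The free-end corners are upper slat (24,218)/(47,276), middle (63,325)/(85,383) and lower (103,434)/(127,493). The slider is at about (283,277).

```bash
cat >> h.py <<'E'
def topproj(f,uv,z):
    R=cv2.Rodrigues(np.asarray(f["rvec"],float))[0]; t=np.asarray(f["tvec"],float).ravel()
    o=-R.T@t; d=R.T@np.array([(uv[0]-f["cx"])/f["fx"],(uv[1]-f["cy"])/f["fy"],1]); return (o+d*(z-o[2])/d[2])[:2]
E
python3 - <<'E'
import numpy as np
from h import *
f=np.load("top0.npz")
img=[(343,88,.128),(408,62,.128),(515,353,.128),(455,383,.128),(24,218,.1),(47,276,.1),(63,325,.1),(85,383,.1),(103,434,.1),(127,493,.1)]
P=np.array([topproj(f,(195+u/5-.4,140+v/5-.4),z) for u,v,z in img])
Q0=np.array([(.025,-.13),(-.025,-.13),(-.025,.13),(.025,.13),(.295,-.1165),(.295,-.0635),(.295,-.0265),(.295,.0265),(.295,.0635),(.295,.1165)])
best=None
for sg in(1,-1):
    Q=Q0*[1,sg]; A=Q-Q.mean(0);B=P-P.mean(0)
    th=np.arctan2((A[:,0]*B[:,1]-A[:,1]*B[:,0]).sum(),(A*B).sum())
    R=np.array([[np.cos(th),-np.sin(th)],[np.sin(th),np.cos(th)]]); o=P.mean(0)-R@Q.mean(0)
    print(sg,o,np.rad2deg(th),np.round(1e3*(P-(Q@R.T+o)),1).tolist() if sg==1 else '', np.abs(P-(Q@R.T+o)).max())
    fin=topproj(f,(195+283/5-.4,140+277/5-.4),.12)
    print("fin",fin,"local",R.T@(fin-o),"mid",o+R@[.165,0],"tip",o+R@[.295,0])
print(topproj(f,(195+640/5,140+140/5),.135))
E
```

```text
1 [ 0.59157818 -0.09046972] 111.29434746766894 [[-10.2, -0.3], [-6.6, -3.8], [9.4, 6.2], [3.7, 5.0], [-1.5, -0.0], [2.3, -0.5], [-1.4, -1.0], [3.1, -0.4], [-1.6, -2.2], [2.9, -2.9]] 0.010183764957524155
fin [0.54538798 0.02305678] local [0.12255011 0.00180845] mid [0.53165689 0.06326525] tip [0.48444618 0.18438976]
-1 [ 0.59128737 -0.09058277] 111.19334892651158  0.2384084370814537
fin [0.54538798 0.02305678] local [0.12254701 0.00171247] mid [0.53163718 0.06325758] tip [0.48464005 0.18446513]
[ 0.65340082 -0.25073133]
```

Call:
servo_tool --deltas '[[[0, 0.026, -0.038, 0, -7], [0, 0.026, -0.038, 0, -7], [0, 0.026, -0.038, 0, -7], [0, 0.026, -0.038, 0, -7], [0, 0.026, -0.038, 0, -7], [0, 0.026, -0.038, 0, -7], [0, 0.026, -0.038, 0, -6], [0, 0.026, -0.038, 0, -6]]]'

```text
time: 0.9
tool_pos: [0.3696, 0.2981, 0.2449]
tool_rot: [-0.0, 0.568, 0.823, -0.0]
contact_force: [1.0, 0.7, -0.3]
gripper_width: -0.002
grasp_force: 0.0
```

Call:
servo_tool --deltas '[[[0, 0.026, -0.038, 0, 0], [0, 0.026, -0.038, 0, 0], [0, 0.026, -0.038, 0, 0], [0, 0.026, -0.038, 0, 0], [0, 0.026, -0.038, 0, 0], [0, 0.026, -0.038, 0, 0], [0, 0, 0, 0, 0], [0, 0, 0, 0, 0]]]'

```text
time: 1.7
tool_pos: [0.5251, 0.071, 0.2446]
tool_rot: [-0.001, 0.567, 0.824, -0.0]
contact_force: [-1.0, -0.4, -0.6]
gripper_width: 0.002
grasp_force: 0.0
```

```bash
python3 - <<'E'
from plant import manip, grab_frame
import cv2,numpy as np
s=manip.state(); f=grab_frame("wrist"); cv2.imwrite("pics/w1.png",cv2.resize(f["pixels"][:,:,::-1],(800,600)))
np.savez("w1.npz",tool_pos=s["tool_pos"],tool_rot=s["tool_rot"],**f)
print(s["time"],s["tool_pos"],s["tool_rot"],s["contact_force"],s["gripper_width"]);print(f["T_tool_cam"],f["fx"],f["cx"],f["cy"])
E
```

```text
1.7 [0.52510975 0.07099874 0.24456755] [-8.05269338e-04  5.66876274e-01  8.23802491e-01 -3.12826828e-04] [-0.9896076  -0.3716368  -0.64828768] 0.0018566282383947147
[[ 4.80608675e-04 -9.58609134e-01 -2.84724950e-01  7.24704742e-02]
 [ 9.99999882e-01  4.42308460e-04  1.98815343e-04  5.54233619e-04]
 [-6.46499496e-05 -2.84725012e-01  9.58609234e-01 -1.29215285e-01]
 [ 0.00000000e+00  0.00000000e+00  0.00000000e+00  1.00000000e+00]] 297.3186396354542 259.6923808479458 189.3103869616496
```

View pics/w1.png

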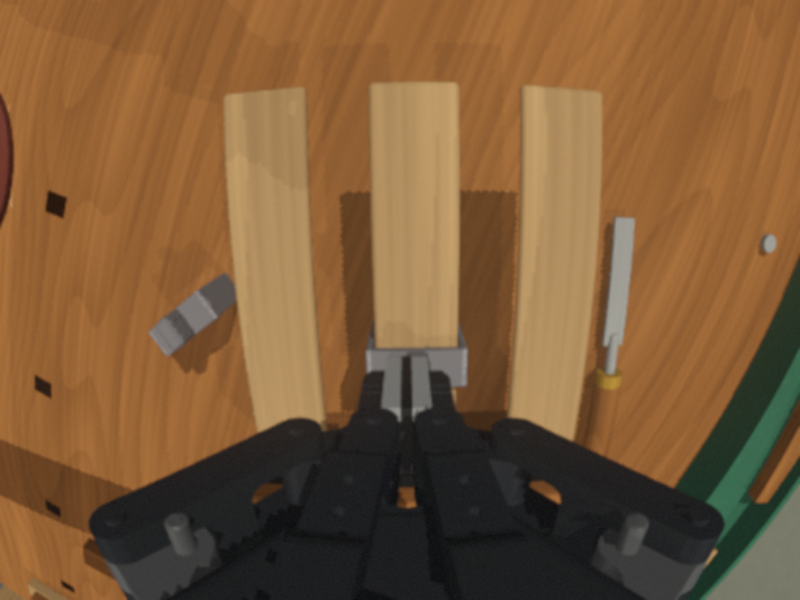

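The wrist view shows the middle slat's free-end corners at (371,84) and (459,83), and the outer ones at (225,95)/(305,89) and (522,87)/(601,93). The slider top's front edge runs (368,350)–(466,350). The closed fingers hang just in front of the fin at (408,390).

```bash
cat >> h.py <<'E'
from scipy.spatial.transform import Rotation
def wproj(f,uv,z):
    u=np.array([uv[0]*.64-.2-f["cx"],uv[1]*.64-.2-f["cy"]])/[f["fx"],f["fy"]]; th=np.hypot(*u)
    d=np.r_[u/th*np.sin(th),np.cos(th)]; T=f["T_tool_cam"]
    q=f["tool_rot"]; R=Rotation.from_quat([q[1],q[2],q[3],q[0]]).as_matrix()
    o=R@T[:3,3]+f["tool_pos"]; d=R@T[:3,:3]@d; return (o+d*(z-o[2])/d[2])[:2]
E
python3 - <<'E'
from h import *
f=dict(np.load("w1.npz"))
q=f["tool_rot"];R=Rotation.from_quat([q[1],q[2],q[3],q[0]]).as_matrix();print("tool y deg",np.rad2deg(np.arctan2(R[1,1],R[0,1])),"tilt",R[:,2])
uv=[(225,95),(305,89),(371,84),(459,83),(522,87),(601,93)]
P=np.array([wproj(f,p,.1) for p in uv]);print(P.round(4).tolist())
Q=np.array([(.295,y) for y in(.1165,.0635,.0265,-.0265,-.0635,-.1165)])
A=Q-Q.mean(0);B=P-P.mean(0)
th=np.arctan2((A[:,0]*B[:,1]-A[:,1]*B[:,0]).sum(),(A*B).sum())
r=np.array([[np.cos(th),-np.sin(th)],[np.sin(th),np.cos(th)]]);o=P.mean(0)-r@Q.mean(0)
print(o,np.rad2deg(th),(1e3*(P-(Q@r.T+o))).round(1).tolist())
loc=lambda p:r.T@(p-o)
print("mid",o+r@[.165,0],"slat edges",[loc(wproj(f,p,.1)) for p in((376,340),(459,340))],"slider front top",[loc(wproj(f,p,.111)) for p in((368,350),(466,350))])
E
```

```text
tool y deg 20.93464073923793 tilt [-1.68143399e-03  3.97561122e-04 -9.99998507e-01]
[[0.3803, 0.1426], [0.4279, 0.1601], [0.4639, 0.1753], [0.5111, 0.1943], [0.5464, 0.2074], [0.5936, 0.2268]]
[ 0.59583854 -0.08985665] 111.60815397162123 [[1.4, 1.1], [-0.2, -1.0], [1.3, 0.6], [-0.7, 0.2], [0.2, -0.4], [-1.9, -0.5]]
mid [0.53507616 0.06354783] slat edges [array([0.13801606, 0.02565981]), array([ 0.13736099, -0.02716516])] slider front top [array([0.13581392, 0.02999298]), array([ 0.13504788, -0.03042923])]
```

Call:
servo_tool --deltas '[[[0, 0.01, -0.0075, -0.03, 0.5], [0, 0, 0, -0.03, 0], [0, 0, 0, -0.03, 0], [0, 0, 0, -0.02, 0], [0, 0, 0, -0.01, 0], [0, 0, 0, 0, 0], [0, 0, 0, 0, 0], [0, 0, 0, 0, 0]]]'

```text
time: 2.55
tool_pos: [0.5362, 0.0647, 0.1272]
tool_rot: [0.001, 0.562, 0.827, 0.001]
contact_force: [0.5, -0.1, -1.0]
gripper_width: 0.0
grasp_force: 0.0
```

```bash
cat > samp.py <<'E'
import sys,numpy as np
from plant import manip, grab_frame
n=int(sys.argv[1]) if len(sys.argv)>1 else 6
F=[];P=[]
for i in range(n):
    s=manip.state();F.append(s["contact_force"]);P.append(s["tool_pos"]);grab_frame("wrist")
F=np.array(F);P=np.array(P)
print("t",round(s["time"],2),"F",F.mean(0).round(2),"Fz",F[:,2].round(1),"pos",P.mean(0).round(5),"zsd",P[:,2].std().round(5),"w",round(s["gripper_width"],3),round(s["grasp_force"],1))
E
python3 samp.py 8
```

```text
t 2.9 F [ 0.1  -0.05 -0.49] Fz [-1.  -0.5 -1.5 -0.5 -0.4 -0.3  0.5 -0.1] pos [0.53581 0.0644  0.12646] zsd 0.00055 w 0.001 0.0
```

Call:
servo_tool --deltas '[[[0, -0.0005, -0.0005, -0.002, 0], [0, 0, 0, -0.002, 0], [0, 0, 0, -0.002, 0], [0, 0, 0, -0.002, 0], [0, 0, 0, -0.002, 0], [0, 0, 0, -0.001, 0], [0, 0, 0, 0, 0], [0, 0, 0, 0, 0]]]'

```text
time: 3.75
tool_pos: [0.5347, 0.0639, 0.1144]
tool_rot: [0.0, 0.562, 0.827, 0.0]
contact_force: [0.6, -0.0, 0.1]
gripper_width: -0.002
grasp_force: 0.0
```

```bash
python3 samp.py 5
```

```text
t 3.95 F [ 0.09 -0.17  0.34] Fz [ 0.1  0.6  0.3 -0.   0.7] pos [0.53473 0.06386 0.11441] zsd 2e-05 w 0.001 0.0
```

Call:
servo_tool --deltas '[[[0, 0, 0, -0.001, 0], [0, 0, 0, -0.001, 0], [0, 0, 0, 0, 0], [0, 0, 0, 0, 0], [0, 0, 0, 0, 0], [0, 0, 0, 0, 0], [0, 0, 0, 0, 0], [0, 0, 0, 0, 0]]]'

```text
time: 4.8
tool_pos: [0.5348, 0.0639, 0.1125]
tool_rot: [0.0, 0.562, 0.827, 0.0]
contact_force: [-0.8, -0.4, 3.3]
gripper_width: -0.001
grasp_force: 1.7
```

```bash
python3 samp.py 5
```

```text
t 5.0 F [-0.49  0.67  3.74] Fz [3.3 3.7 4.  4.3 3.4] pos [0.5348  0.06389 0.11244] zsd 2e-05 w 0.002 1.7
```

Call:
servo_tool --deltas '[[[0, 0, 0, -0.001, 0], [0, 0, 0, -0.0015, 0], [0, 0, 0, 0, 0], [0, 0, 0, 0, 0], [0, 0, 0, 0, 0], [0, 0, 0, 0, 0], [0, 0, 0, 0, 0], [0, 0, 0, 0, 0]]]'

```text
time: 5.85
tool_pos: [0.5348, 0.064, 0.1105]
tool_rot: [0.0, 0.562, 0.827, 0.0]
contact_force: [-2.7, 0.8, 7.8]
gripper_width: 0.001
grasp_force: 3.6
```

```bash
python3 samp.py 10
```

```text
t 6.3 F [-2.54  1.25  7.19] Fz [7.8 6.5 7.6 7.  7.4 7.1 6.9 7.2 7.3 7.2] pos [0.53483 0.06396 0.11052] zsd 1e-05 w -0.001 3.6
```

Call:
servo_tool --deltas '[[[0, 0, 0, -0.001, 0], [0, 0, 0, -0.001, 0], [0, 0, 0, 0, 0], [0, 0, 0, 0, 0], [0, 0, 0, 0, 0], [0, 0, 0, 0, 0], [0, 0, 0, 0, 0], [0, 0, 0, 0, 0]]]'

```text
time: 7.15
tool_pos: [0.5349, 0.064, 0.1091]
tool_rot: [-0.0, 0.562, 0.827, 0.0]
contact_force: [-3.7, 1.8, 9.9]
gripper_width: 0.002
grasp_force: 5.0
```

```bash
python3 samp.py 12
```

```text
t 7.7 F [-3.64  1.42 10.21] Fz [ 9.9  9.7 10.2  9.6 11.   9.8 10.2 11.  10.3 10.6  9.5 10.8] pos [0.53486 0.06401 0.10907] zsd 1e-05 w 0.001 5.0
```

Call:
servo_tool --deltas '[[[0, 0, 0, 0.01, 0], [0, 0, 0, 0.02, 0], [50, 0, 0, 0.03, 0], [50, 0.0075, -0.02, 0, 0], [50, 0.008, -0.0195, 0, 0], [50, 0, 0, 0, 0], [50, 0, 0, 0, 0], [50, 0, 0, 0, 0]]]'

```text
time: 8.55
tool_pos: [0.5495, 0.0249, 0.167]
tool_rot: [-0.001, 0.562, 0.827, -0.0]
contact_force: [-0.1, 0.7, 0.4]
gripper_width: 0.499
grasp_force: 0.0
```

```bash
python3 - <<'E'
from plant import manip, grab_frame
import cv2,numpy as np
s=manip.state(); f=grab_frame("wrist"); cv2.imwrite("pics/w2.png",cv2.resize(f["pixels"][:,:,::-1],(800,600)))
np.savez("w2.npz",tool_pos=s["tool_pos"],tool_rot=s["tool_rot"],**f)
print(s["tool_pos"],s["contact_force"])
E
```

```text
[0.54945079 0.02486455 0.16701169] [-0.09146401  0.67078867  0.38069982]
```

View pics/w2.png

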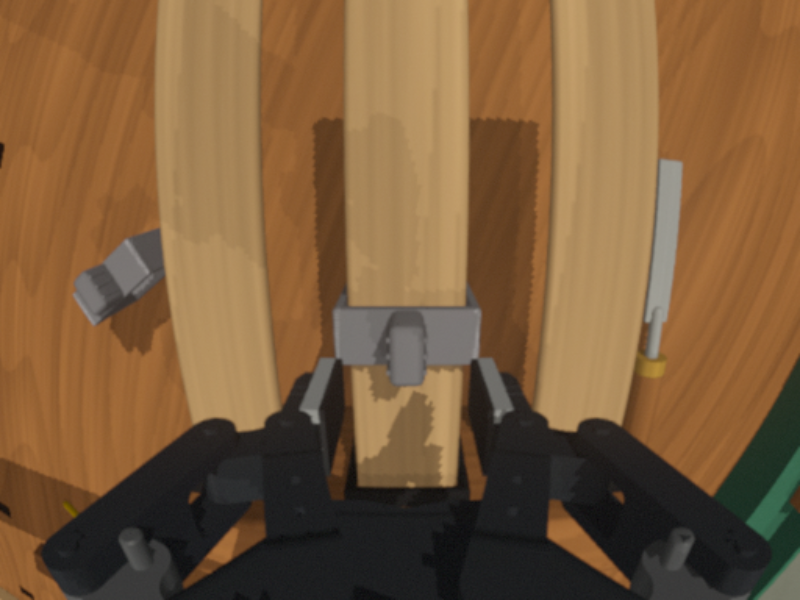

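The slider's top shows front edge y≈308 and rear edge y≈363, from x=335 to 479. The fin is centred at about (406,350), between the open fingers at (322,390) and (492,390).

```bash
python3 - <<'E'
from h import *
f=dict(np.load("w2.npz"));o=np.array([.59584,-.08986]);th=np.deg2rad(111.5)
o=np.array([.53508,.06355])-.165*np.array([np.cos(th),np.sin(th)])
r=np.array([[np.cos(th),-np.sin(th)],[np.sin(th),np.cos(th)]]);loc=lambda p:(r.T@(p-o)).round(4)
print([loc(wproj(f,p,.111)) for p in((335,308),(479,308),(337,363),(477,366))],"fin rear",loc(wproj(f,(407,384),.133)),"mouth",loc(wproj(f,(407,487),.1)),"tool",loc(f["tool_pos"][:2]))
print("per mm local x",r[:,0])
E
```

```text
[array([0.1359, 0.0303]), array([ 0.1361, -0.0305]), array([0.1104, 0.0307]), array([ 0.1091, -0.0311])] fin rear [ 1.117e-01 -1.000e-04] mouth [ 0.0312 -0.0004] tool [0.1237 0.0008]
per mm local x [-0.36650123  0.93041757]
```

Call:
servo_tool --deltas '[[[50, 0, 0, -0.019, 0], [50, 0, 0, -0.014, 0], [50, 0, 0, -0.005, 0], [50, 0, 0, 0, 0], [0, 0, 0, 0, 0], [0, 0, 0, 0, 0], [0, 0, 0, 0, 0], [0, 0, 0, 0, 0]]]'

```text
time: 9.4
tool_pos: [0.5501, 0.0241, 0.1309]
tool_rot: [0.0, 0.562, 0.827, -0.0]
contact_force: [-6.6, -0.9, 5.1]
gripper_width: 0.145
grasp_force: 60.2
```

Call:
servo_tool --deltas '[[[0, -0.0005, 0, 0.001, 0], [0, 0, 0, 0.0005, 0], [0, 0, 0, 0, 0], [0, 0, 0, 0, 0], [0, 0, 0, 0, 0], [0, 0, 0, 0, 0], [0, 0, 0, 0, 0], [0, 0, 0, 0, 0]]]'

```text
time: 10.2
tool_pos: [0.5498, 0.0242, 0.131]
tool_rot: [0.0, 0.562, 0.827, 0.0]
contact_force: [3.5, -2.8, -6.7]
gripper_width: 0.141
grasp_force: 58.6
```

```bash
python3 samp.py 3
```

```text
t 10.3 F [ 4.02 -2.79 -6.58] Fz [-6.7 -6.4 -6.6] pos [0.54976 0.02429 0.13099] zsd 2e-05 w 0.145 58.5
```

Call:
servo_tool --deltas '[[[0, 0.0002, 0, -0.0008, 0], [0, 0.0016, -0.004, 0, 0], [0, 0.0016, -0.004, 0, 0], [0, 0.0016, -0.004, 0, 0], [0, 0.0016, -0.004, 0, 0], [0, 0.0016, -0.004, 0, 0], [0, 0.0016, -0.004, 0, 0], [0, 0, 0, 0, 0]]]'

```text
time: 11.15
tool_pos: [0.5597, -0.0005, 0.1309]
tool_rot: [0.0, 0.563, 0.827, -0.0]
contact_force: [-2.1, 1.7, 2.3]
gripper_width: 0.149
grasp_force: 59.9
```

```bash
python3 samp.py 6
```

```text
t 11.4 F [-2.44 -0.08  2.95] Fz [2.3 2.8 2.8 3.7 2.  4.1] pos [ 5.5976e-01 -4.6000e-04  1.3092e-01] zsd 2e-05 w 0.146 60.0
```

Call:
servo_tool --deltas '[[[50, 0, 0, 0, 0], [50, 0, 0, 0, 0], [50, 0, 0, 0, 0], [50, 0, 0, 0.02, 0], [50, 0, 0, 0.02, 0], [0, -0.0125, 0.032, 0, 0], [0, -0.0125, 0.0325, 0, 0], [0, 0, 0, 0, 0]]]'

```text
time: 12.25
tool_pos: [0.5334, 0.0676, 0.1704]
tool_rot: [-0.0, 0.561, 0.828, 0.0]
contact_force: [0.1, -0.7, -0.1]
gripper_width: 0.009
grasp_force: 0.0
```

Call:
servo_tool --deltas '[[[0, 0, 0, 0, 0], [0, 0, 0, -0.02, 0], [0, 0, 0, -0.02, 0], [0, 0, 0, -0.009, 0], [0, 0, 0, 0, 0], [0, 0, 0, 0, 0], [0, 0, 0, 0, 0], [0, 0, 0, 0, 0]]]'

```text
time: 13.05
tool_pos: [0.5353, 0.0647, 0.1227]
tool_rot: [0.001, 0.562, 0.827, 0.001]
contact_force: [-0.3, 0.6, 0.0]
gripper_width: 0.002
grasp_force: 0.0
```

```bash
python3 samp.py 6
```

```text
t 13.3 F [ 0.01  0.14 -0.33] Fz [ 0.  -0.2 -0.9  0.1 -0.8 -0.3] pos [0.53489 0.06483 0.12225] zsd 0.00031 w 0.002 0.0
```

Call:
servo_tool --deltas '[[[0, 0, -0.0007, -0.003, 0], [0, 0, 0, -0.003, 0], [0, 0, 0, -0.003, 0], [0, 0, 0, -0.002, 0], [0, 0, 0, -0.001, 0], [0, 0, 0, 0, 0], [0, 0, 0, 0, 0], [0, 0, 0, 0, 0]]]'

```text
time: 14.15
tool_pos: [0.5344, 0.0643, 0.11]
tool_rot: [-0.0, 0.562, 0.827, -0.0]
contact_force: [-2.8, 0.6, 5.4]
gripper_width: 0.0
grasp_force: 2.6
```

```bash
python3 samp.py 8
```

```text
t 14.5 F [-2.92  0.4   5.26] Fz [5.4 5.1 4.6 5.5 5.3 5.4 5.8 5. ] pos [0.53439 0.06426 0.11006] zsd 1e-05 w -0.003 2.6
```

Call:
servo_tool --deltas '[[[0, 0, 0, -0.002, 0], [0, 0, 0, -0.002, 0], [0, 0, 0, -0.0006, 0], [0, 0, 0, 0, 0], [0, 0, 0, 0, 0], [0, 0, 0, 0, 0], [0, 0, 0, 0, 0], [0, 0, 0, 0, 0]]]'

```text
time: 15.35
tool_pos: [0.5345, 0.0643, 0.1064]
tool_rot: [-0.0, 0.562, 0.827, -0.0]
contact_force: [-5.5, 0.4, 9.7]
gripper_width: 0.0
grasp_force: 5.0
```

```bash
python3 samp.py 14
```

```text
t 16.0 F [-5.37  0.68  9.7 ] Fz [ 9.7  9.2  9.8  8.8  9.6 10.3 10.   9.8  9.9  9.6 10.1  9.5  9.4 10. ] pos [0.53451 0.06432 0.1064 ] zsd 2e-05 w -0.001 5.0
```

Call:
servo_tool --deltas '[[[0, -0.0003, 0, -0.0002, 0], [0, -0.0003, 0, 0, 0], [0, 0, 0, 0, 0], [0, 0, 0, 0, 0], [0, 0, 0, 0, 0], [0, 0, 0, 0, 0], [0, 0, 0, 0, 0], [0, 0, 0, 0, 0]]]'

```text
time: 16.85
tool_pos: [0.5344, 0.0643, 0.1065]
tool_rot: [0.0, 0.562, 0.827, 0.0]
contact_force: [-3.8, 1.6, 9.4]
gripper_width: -0.001
grasp_force: 4.9
```

```bash
python3 samp.py 16
```

```text
t 17.6 F [-4.22  1.    9.71] Fz [ 9.4 10.3  9.4 10.5  9.7  9.5  9.8  9.8 10.1  9.5  9.9 10.5  9.4  9.5
  8.2  9.9] pos [0.53445 0.06431 0.10651] zsd 2e-05 w 0.002 4.9
```

Call:
servo_tool --deltas '[[[0, 0, 0, 0.005, 0], [0, 0, 0, 0.01, 0], [0, 0, 0, 0.03, 0], [0, 0, 0, 0.04, 0], [0, 0, 0, 0.04, 0], [0, 0, 0, 0, 0], [0, 0, 0, 0, 0], [0, 0, 0, 0, 0]]]'

```text
time: 18.45
tool_pos: [0.533, 0.0641, 0.2281]
tool_rot: [-0.001, 0.562, 0.827, -0.001]
contact_force: [0.4, -0.0, -0.3]
gripper_width: 0.003
grasp_force: 0.0
```

```bash
python3 - <<'E'
from plant import manip, grab_frame
import cv2
s=manip.state();print(s["time"],s["tool_pos"],s["contact_force"])
cv2.imwrite("pics/s3.png",cv2.resize(grab_frame("scene")["pixels"][:,:,::-1],(800,600)))
E
```

```text
18.45 [0.53303004 0.06413374 0.22810903] [ 0.37000358 -0.00688241 -0.32642389]
```

View pics/s3.png

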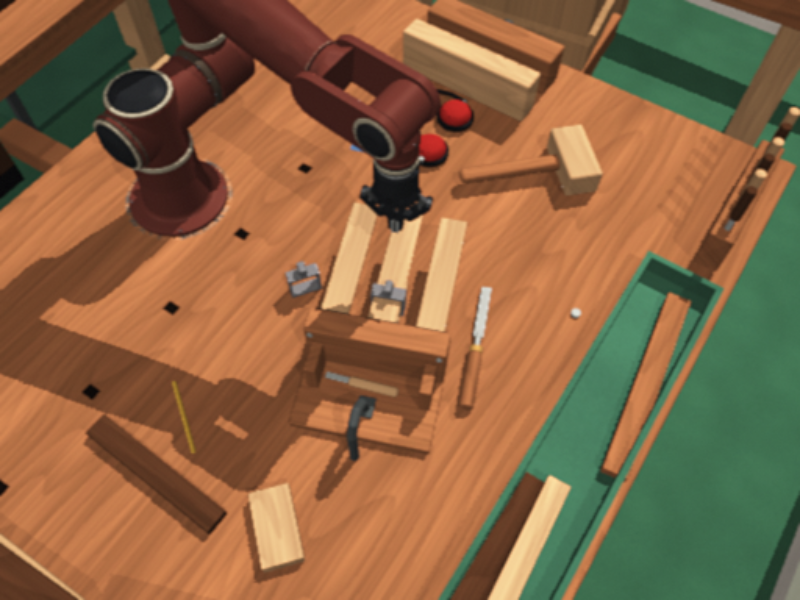

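The slider now sits nearer the rail at about (388,293). The slat is free, and everything else on the bench is where it was.

```bash
python3 -c "
from plant import manip
print(manip.job_done())"
```

```text
the job is handed in; nothing more can be done
None
```

The job is handed in: the first 10 N press gave about 5.3 mm, I shifted the slider about 27 mm towards the rail, and a check press at about 9.7 N, held for over half a second, gave about 8 mm, with the slat left free and nothing else disturbed.

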